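Take the used filter cartridge off the suction unit's bayonet mount

ROBOT

A 6-joint arm with a two-finger parallel gripper is mounted at the origin on the work surface; the furniture and walls round the work are solid. World frame = base frame: x ahead of the robot, y to its left, z up, the work surface at z = 0. Lengths are in m, angles in rad, forces in N, time in s.
With the tool pointing down it reaches from about 0.375 to 0.75 m from the base axis. Payload 9 kg.
Tool frame: the origin (TCP) lies at the very end of the fingers, on their centre line; the grasp point (between the pads) lies 19 mm behind it; y points along the fingers, z is the direction in which the jaws open and shut, and the axes are right-handed (so a half turn about y gives the same grasp; the last joint's range is limited). The gripper opens to 85 mm and grips with 20 to 120 N. Pads are 22 mm wide; open, the fingers measure 114 mm over their backs; the gripper's body (76 mm by 85 mm) begins 54 mm behind the grasp point. The pads swing forward as they close: fully open they stand 13 mm farther back than shut.
Start: joints at [-1.339, 0.104, 0.097, 1.564, 0, 1.353], TCP at [0.261, -0.54, 0.231] pointing down, gripper open.
Joint ranges: [-2.99, 2.99], [-0.84, 1.86], [-1.1, 1.16], [-1.84, 2.11], [-1.51, 1.56], [-3.14, 3.14]. Speed limits (rad/s): [2.22, 2.22, 2.57, 3.14, 3.14, 3.14].

INTERFACE

Orientations are given as [roll, pitch, yaw] about the fixed x, y, z axes, in that order (R = Rz(yaw) Ry(pitch) Rx(roll)).
In Python, from cell import readout, snapshot, get_calibration, ticket gives the robot as it stands.
- The arm moves only by the tool step_arm, never from a script. Its argument "steps" is a list of rows, each a list of 7 numbers: the shift along the tool's x, y, z in m, then the turn, a rotation vector about the tool's x, y, z in degrees, then the closure, from -1 (fully open) to 1 (shut), so that 0 is half open. A call has 1 to 10 rows; each row shifts and turns the commanded pose from where the row before left it, along the tool's axes as they then stand; what a row does not reach is not made up. A row lasts 1/10 s, in which the tool goes at most 50 mm and 8.59 degrees, less where a joint would pass 70% of its speed; a pose out of reach is approached as far as the arm can. A call with a gripper value outside its range is refused whole. The fingers move at their own pace and stop on an object; "squeeze" is the grip in N (left out, the last holds). Time passes only in rows, so rows that do not move let the fingers close. It gives the time, the measured TCP pose, the force and the opening at its end, in the units of the state.
- readout.observe(): the state, without advancing time (a new reading comes with each control period).
- snapshot(name): name is "scene" or "top" or "wrist"; returns the picture (480x640x3 uint8, blue, green, red); there is no depth.
- get_calibration(name): a dict with "camera_matrix" (3x3 intrinsics, pixels), "rvec" (rotation vector, rad) and "tvec" (3), from world to camera coordinates, as OpenCV has them. Camera axes: x right, y down, z forward; pixel columns grow to the right and rows downward; lengths in m; the calibration is good to about 2 mm. A picture is of the moment at which its call begins: read the wrist's pose just before it. get_calibration takes no time and is no camera call; for the wrist camera it gives the pose at the moment of the call.
- ticket.hand_in(): hands the job in, once; it reports no verdict.
The state is a dict: "time": time; "joints": joint angles; "dq": joint speeds; "joint_torque": joint torques, N m; "position": TCP position; "tcp_rot": TCP orientation; "ft_force": force on the tool from outside, world axes, zero at the start; "ft_torque": the same for the moment, N m; "width": finger opening in m.
Only numpy, scipy, OpenCV 4.12 (cv2) and the standard library are available. Lean on these libraries where they do the work, as an engineer would, in place of code of your own. Each camera call takes 0.05 s, during which the arm holds its last target. There are 200 camera calls.

TASK

Take the used filter cartridge off the suction unit: push the release button beside it fully down, turn the cartridge anticlockwise (seen from above) by its grip bar, up to a quarter turn, until you feel it come up against its stop, lift it straight off and stand it upright in the kidney dish, spigot down, and let go. Force neither the button nor the bayonet, which are plastic: feel for the stops, and do not pull while the lugs still hold. Set the cartridge down gently and leave the vial, the ampoule and the sterile pouch where they are.

Things in the scene. Friction and masses are not known exactly. Their poses are not given: they have to be found in the camera images.
- suction_unit: light-grey plastic suction pump, fixed, 130 x 180 x 95 mm, with gauge, regulator knob and switch on its front (-x) face. Origin: centre of its underside, on the desk; z up. Its flat top (the deck, 95 mm above the origin) carries the filter's bayonet mount and the release button
- mount (a point): on the filter's vertical axis at deck level, 20 mm to +x of the unit's centre; axes as the unit's. Hidden in the mount two tabs hold the filter's lugs down, a sprung plate presses it up against them (6 N), and a pin on the button's plunger bars the turn. With the button down it turns anticlockwise, rubbing (under 0.2 N m), till its lugs meet a solid stop
- release_button (a joint): travel of the release button in m: 0 to 0.001 at the start (up), 0.008 against its bottom stop; the pin is clear of the lug from about 0.0065 on. It moves down against a friction of about 4 N and stays where it is left
- button_top (a point): centre of the top of the round grey release button, 20 mm in diameter, 55 mm to the unit's -y side of the filter's axis; its top stands 14 mm above the deck when up and 6 mm when fully down (a bezel 3.4 mm high round it); moves with the button
- filter: white plastic filter cartridge, 59 mm high, 0.07 to 0.13 kg: round spigot 33 mm in diameter, 17 mm high, with two lugs (44 mm across); above it a knurled cap, diameter 53 mm, from 17 to 28.5 mm, with an upright grip bar on it. Origin: centre of the spigot's underside; x along the bar. Locked, it is 3 mm above the deck, its x axis along the unit's within 3 degrees
- filter_grip (a point): point on the filter's axis 49 mm above its origin, in the grip bar: the bar is 44 mm long (x), 12 mm thick (y) and stands from 28.5 to 59 mm above the filter's origin, with flat flanks; take it from above across its thickness, fingertips clear of the cap
- kidney_dish: stainless kidney dish, 200 mm along its y axis, 102 mm along x, 40 mm high, walls flared; loose, 0.19 kg, to the left or right of the unit. Origin: centre of its underside; inner floor 5 mm up. The floor is a crescent that bulges towards +x: a cartridge stands clear of the walls on the line through (8, 0), (5, +-20), (0, +-40) mm, with 5 mm to spare either side
- vial: glass injection vial standing on the desk beside the unit, 18 mm diameter, 36 mm high; origin under its centre. Leave it alone
- ampoule: soft plastic saline ampoule standing on the desk beside the unit, 18 x 21 mm, 61 mm high; origin under its centre. Leave it alone
- collar (a point): centre of the top of the mount's grey collar (62 mm diameter), 17 mm above the deck. From locked to the stop is 44 to 87 degrees, different on each unit and not visible. At the stop, and up to 6 degrees short of it, the lugs are in their slots and the plate lifts the filter 2 mm if let; elsewhere it rises 1 mm at most. Free once risen 20 mm; radial play 1.4 mm
- pouch: sterile peel pouch lying flat on the other side of the unit from the dish, 118 x 63 x 9 mm; origin under its centre. Leave it alone

How it is judged:
On the way, in this order (a step that is already met when the one before it is completed fails the run):
1. the release button has been pushed home (value of joint release_button above 0.0068 m), for 0.1 s.
2. the cartridge has been turned anticlockwise while still seated in its mount (angle between the x axis of filter and the x axis of suction_unit, either way round above 0.6 rad and z of filter in the frame of mount below 0.009 m and horizontal distance between filter and mount below 0.005 m), for 0.1 s.
At the end, for the whole second after the job is handed in: the cartridge stands in the kidney dish: its origin within the dish's floor (x -30 to 35 mm, y -70 to 70 mm in the dish's frame) and less than 14 mm above the desk, tilted by less than 0.3 rad, at rest; the dish stands flat (tilt below 0.1 rad) (x of filter in the frame of kidney_dish between -0.03 and 0.035 m and y of filter in the frame of kidney_dish between -0.07 and 0.07 m and height (world z) of filter below 0.014 m and angle between filter's own z axis and vertical below 0.3 rad and angle between kidney_dish's own z axis and vertical below 0.1 rad and linear speed of filter below 0.02 m/s); the robot touches nothing.
It fails at once if the unit or its button is pressed by the fingers with over 30 N (contact force between the fingers and suction_unit above 30 N).
It fails at once if the bayonet is forced: cartridge and unit bear on one another with over 50 N (contact force between filter and suction_unit above 50 N).
It fails at once if the cartridge is dropped or pushed into the dish (over 30 N) (contact force between filter and kidney_dish above 30 N).
It fails at once if the vial, the ampoule or the pouch is moved by over 20 mm (distance of any of vial, ampoule, pouch from where it was at the start of the episode above 0.02 m).
It also fails if it takes over 72 s, if anything falls off the work surface, if the arm or the gripper's body presses on something with over 40 N, if the wrist force passes 120 N, or if a joint passes its speed limit or range.

## Working session

There is one attempt and no reset: what is moved stays moved. The work goes in short steps, Python scripts to look and compute and a tool call to move; the robot and the scene stay as the last step left them, time stands still between calls to the robot, and variables do not carry over. Pictures are saved under pics/ and viewed, on a budget of 10 in all, crops included, one or two more only if the job needs it, and the job is handed in when it is done.

Besides the shell and the picture viewer there is one more tool, called as name(argument=value, ...), one argument or row to a line, values as JSON. step_arm: Moves the arm, as the interface text tells. Its arguments: {"type":"object","properties":{"steps":{"type":"array","items":{"type":"array","items":{"type":"number"}}},"squeeze":{"type":"number"}},"required":["steps"]}

```bash
mkdir -p pics; ls; python3 - <<'E'
from cell import readout,snapshot,get_calibration
import cv2
s=readout.observe(); print(s)
for n in("scene","top"):
    cv2.imwrite(f"pics/{n}0.png",snapshot(n)); c=get_calibration(n); print(n,c)
E
```

```text
pics
{'time': 0.0, 'joints': array([-1.33870977e+00,  1.04677353e-01,  9.64651393e-02,  1.56390425e+00,
        1.18598040e-05,  1.35312413e+00]), 'dq': array([ 2.02296592e-03,  9.44598259e-04, -5.92750216e-04,  3.89447357e-04,
        4.02528450e-05, -1.50817063e-03]), 'joint_torque': array([-6.24094901e-04, -5.56938994e+01,  5.03642714e+01,  1.71732029e-02,
       -1.71819970e-04,  1.35946784e-06]), 'position': array([ 0.26079724, -0.53998538,  0.23053291]), 'tcp_rot': array([-1.57208275e+00,  2.96672863e-04, -2.69183410e+00]), 'ft_force': array([-0.22585766,  0.31860542, -0.09873702]), 'ft_torque': array([-0.00938537,  0.00050457, -0.03407208]), 'width': 0.08556718983059275}
scene {'camera_matrix': array([[613.7447831 ,   0.        , 315.77587976],
       [  0.        , 613.7447831 , 236.70564464],
       [  0.        ,   0.        ,   1.        ]]), 'rvec': array([ 1.7943664 ,  1.84659039, -0.65818578]), 'tvec': array([ 0.01974265, -0.25076224,  1.60930685])}
top {'camera_matrix': array([[588.76896452,   0.        , 322.34964921],
       [  0.        , 588.76896452, 239.14238982],
       [  0.        ,   0.        ,   1.        ]]), 'rvec': array([ 2.06841769, -2.14169289,  0.23958135]), 'tvec': array([-1.09378527e-03,  4.57668468e-01,  1.39732007e+00])}
```

View pics/top0.png

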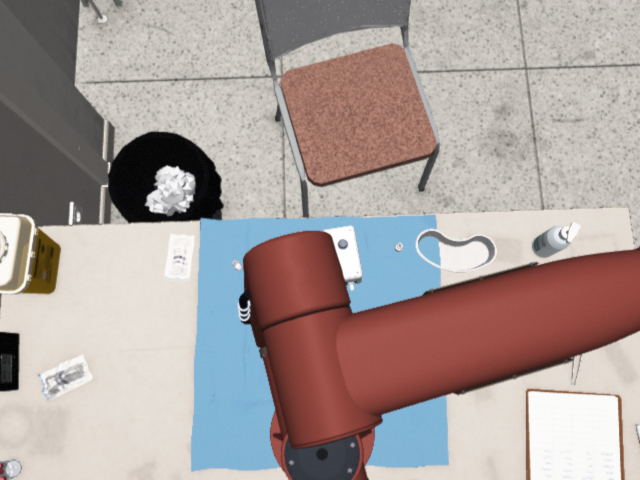

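View pics/scene0.png

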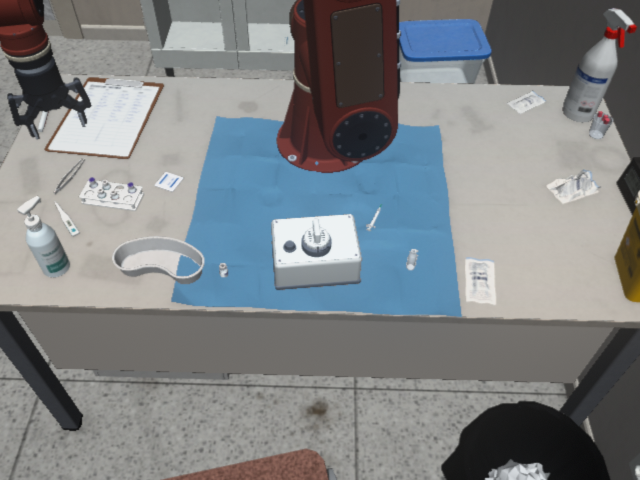

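```bash
cat > h.py <<'E'
import numpy as np,cv2
from cell import readout,snapshot,get_calibration
def w(n,px,z,c=None):
    c=c or get_calibration(n);R=cv2.Rodrigues(c["rvec"])[0]
    u=cv2.undistortPoints(np.array([[px]],float),c["camera_matrix"],None)[0,0]
    d=R.T@np.array([u[0],u[1],1]);o=-R.T@np.ravel(c["tvec"])
    return o+d*(z-o[2])/d[2]
def p(n,P,c=None):
    c=c or get_calibration(n)
    return cv2.projectPoints(np.array(P,float).reshape(-1,3),c["rvec"],c["tvec"],c["camera_matrix"],None)[0][:,0]
E
python3 - <<'E'
from h import *
np.set_printoptions(precision=4,suppress=True)
print("button",w("top",(343,244),.107),w("scene",(290,244),.107))
for q in [(272,219),(354,214),(360,261),(276,266)]: print("corner",w("scene",q,.095))
print("bar",w("scene",(316,219),.157))
for q in [(417,236),(495,247),(461,272),(455,240)]: print("dish",w("top",q,.04))
print("vial,amp",w("top",(399,246),.036),w("scene",(413,270),0))
im=cv2.imread("pics/scene0.png")
a=cv2.resize(im[200:300,260:370],None,fx=5,fy=5,interpolation=cv2.INTER_CUBIC)
cv2.imwrite("pics/a.png",a)
E
```

```text
button [ 0.4313 -0.0648  0.107 ] [ 0.4362 -0.0619  0.107 ]
corner [ 0.3592 -0.1046  0.095 ]
corner [0.3392 0.0704 0.095 ]
corner [0.466  0.0807 0.095 ]
corner [ 0.484  -0.0877  0.095 ]
bar [ 0.4107 -0.01    0.157 ]
dish [ 0.4597 -0.2522  0.04  ]
dish [ 0.4251 -0.443   0.04  ]
dish [ 0.3656 -0.3536  0.04  ]
dish [ 0.4463 -0.3457  0.04  ]
vial,amp [ 0.4367 -0.2065  0.036 ] [0.4141 0.2037 0.    ]
```

View pics/a.png

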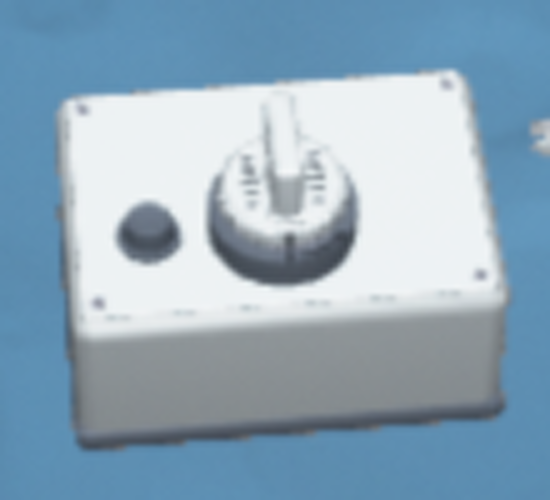

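step_arm(
  steps=[
    [-0.0265,-0.0071,-0.0276,0,0,0,-1],
    [-0.0265,-0.0071,-0.0276,0,0,0,-1],
    [-0.0265,-0.0071,-0.0276,0,0,0,-1],
    [-0.0265,-0.0071,-0.0276,0,0,0,-1],
    [-0.0265,-0.0071,-0.0276,0,0,0,-1],
    [-0.0265,-0.0071,-0.0276,0,0,0,-1],
    [-0.0265,-0.0071,-0.0276,0,0,0,-1],
    [-0.0265,-0.0071,-0.0276,0,0,0,-1],
    [-0.0265,-0.0071,-0.0276,0,0,0,-1],
    [-0.0265,-0.0071,-0.0276,0,0,0,-1],
  ],
)

```text
time: 1.1
position: [0.3796, -0.175, 0.3024]
tcp_rot: [-1.571, 0.0, -2.692]
ft_force: [0.5, 0.2, 0.0]
width: 0.0854
```

step_arm(
  steps=[
    [-0.0265,-0.0071,-0.0276,0,0,0,1],
    [-0.0265,-0.0071,-0.0276,0,0,0,1],
    [-0.0265,-0.0071,-0.0276,0,0,0,1],
    [-0.0265,-0.0071,-0.0276,0,0,0,1],
    [0,0,0,0,6.5,0,1],
    [0,0,0,0,6.5,0,1],
    [0,0,0,0,6.5,0,1],
    [0,0,0,0,0,0,1],
    [0,0,0,0,0,0,1],
  ],
)

```text
time: 2.0
position: [0.4269, -0.031, 0.3305]
tcp_rot: [-1.571, -0.0, -3.029]
ft_force: [-0.9, 0.2, 0.2]
width: -0.0003
```

```bash
python3 - <<'E'
from h import *
s=readout.observe();print(s["time"],s["position"],s["tcp_rot"],s["joints"],s["ft_force"])
c=get_calibration("wrist");print(c)
cv2.imwrite("pics/w1.png",snapshot("wrist"))
np.savez("w1.npz",**c)
E
```

```text
2.0 [ 0.4268902  -0.03104881  0.33049266] [-1.57090642e+00 -3.36903512e-04 -3.02890492e+00] [-3.80178175e-01 -3.64746053e-01 -1.50945365e-01  1.78494591e+00
 -6.24191436e-05  2.64872677e+00] [-0.89551714  0.21683107  0.17538671]
{'camera_matrix': array([[415.10256081,   0.        , 323.03428315],
       [  0.        , 415.10256081, 241.80702281],
       [  0.        ,   0.        ,   1.        ]]), 'rvec': array([-2.16033487,  1.92950513,  0.30078348]), 'tvec': array([-0.07808439,  0.33040122,  0.60182989])}
```

View pics/w1.png

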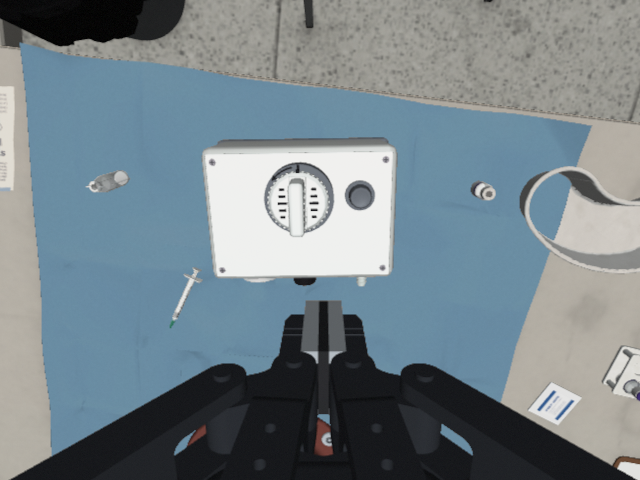

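```bash
python3 - <<'E'
from h import *
np.set_printoptions(precision=4,suppress=True)
c=dict(np.load("w1.npz"))
g=cv2.cvtColor(cv2.imread("pics/w1.png"),cv2.COLOR_BGR2GRAY)
# screws at corners & button
for q in [(212,161),(386,159),(383,267),(222,270)]: print("screw",w("wrist",q,.095,c))
print("button",w("wrist",(360,196),.109,c))
a=w("wrist",(296,180),.157,c);b=w("wrist",(296,235),.157,c);print("bar",a,b,(a+b)/2,np.degrees(np.arctan2(*(a-b)[1::-1])))
print("collar",w("wrist",(299,197),.112,c),"vial",w("wrist",(488,195),.036,c))
# threshold deck
m=(g>215).astype(np.uint8);n,l,st,ce=cv2.connectedComponentsWithStats(m);i=l[255,250]
r=cv2.minAreaRect(np.argwhere(l==i)[:,::-1].astype(np.float32));B=cv2.boxPoints(r);print(B)
for q in B: print("corner",w("wrist",q,.095,c))
im=cv2.imread("pics/w1.png");a=cv2.resize(im[130:290,195:405],None,fx=3.6,fy=3.6,interpolation=cv2.INTER_CUBIC);cv2.imwrite("pics/w1c.png",a)
E
```

```text
screw [0.4481 0.0726 0.095 ]
screw [ 0.4675 -0.0827  0.095 ]
screw [ 0.3645 -0.0962  0.095 ]
screw [0.3437 0.0596 0.095 ]
button [ 0.4341 -0.0626  0.109 ]
bar [ 0.45  -0.007  0.157] [ 0.4064 -0.0111  0.157 ] [ 0.4282 -0.009   0.157 ] 5.32238545761685
collar [ 0.4277 -0.0089  0.112 ] vial [ 0.4367 -0.2062  0.036 ]
[[204.7635 152.2496]
 [391.843  147.1934]
 [395.2372 272.7774]
 [208.1576 277.8336]]
corner [0.4551 0.0793 0.095 ]
corner [ 0.4783 -0.0862  0.095 ]
corner [ 0.3598 -0.109   0.095 ]
corner [0.3338 0.0728 0.095 ]
```

View pics/w1c.png

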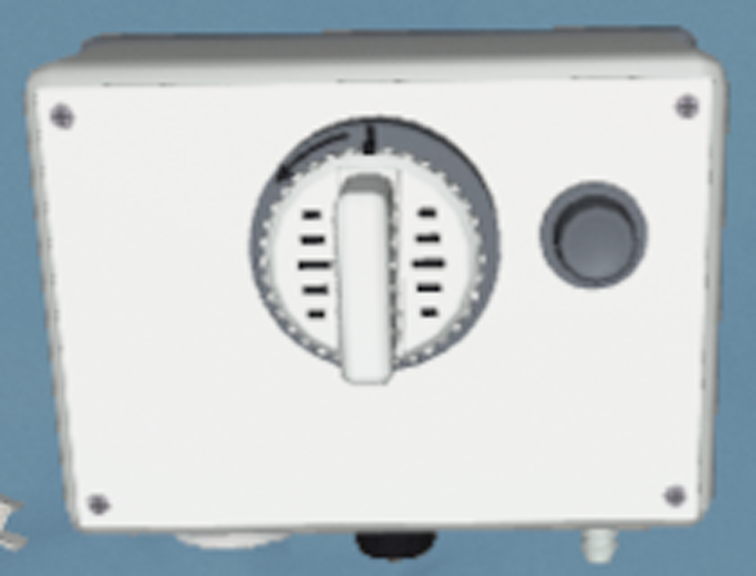

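step_arm(
  steps=[
    [-0.0037,0,0.0326,0,0,0,1],
    [0,0.04,0,0,0,0,1],
    [0,0.04,0,0,0,0,1],
    [0,0.04,0,0,0,0,1],
    [0,0.04,0,0,0,0,1],
    [0,0.03,0,0,0,0,1],
    [0,0.01,0,0,0,0,1],
    [0,0.003,0,0,0,0,1],
    [0,0,0,0,0,0,1],
    [0,0,0,0,0,0,1],
  ],
)

```text
time: 3.05
position: [0.4352, -0.0636, 0.1295]
tcp_rot: [-1.569, 0.002, -3.032]
ft_force: [0.6, -0.0, 0.2]
width: -0.0004
```

step_arm(
  steps=[
    [0,0.004,0,0,0,0,1],
    [0,0.004,0,0,0,0,1],
    [0,0.004,0,0,0,0,1],
    [0,0.002,0,0,0,0,1],
    [0,0.001,0,0,0,0,1],
    [0,0.001,0,0,0,0,1],
    [0,0.001,0,0,0,0,1],
    [0,0,0,0,0,0,1],
  ],
)

```text
time: 3.85
position: [0.4342, -0.0631, 0.1106]
tcp_rot: [-1.571, -0.0, -3.032]
ft_force: [-0.4, 0.0, 0.5]
width: -0.0003
```

step_arm(
  steps=[
    [0,0.001,0,0,0,0,1],
    [0,0.001,0,0,0,0,1],
    [0,0.001,0,0,0,0,1],
    [0,0.001,0,0,0,0,1],
    [0,0.001,0,0,0,0,1],
  ],
)

```text
time: 4.35
position: [0.4343, -0.0631, 0.1059]
tcp_rot: [-1.571, 0.0, -3.032]
ft_force: [-1.8, -0.2, 4.7]
width: 0.0002
```

step_arm(
  steps=[
    [0,0.0007,0,0,0,0,1],
    [0,0.0007,0,0,0,0,1],
    [0,0.0006,0,0,0,0,1],
  ],
)

```text
time: 4.65
position: [0.4343, -0.0631, 0.1037]
tcp_rot: [-1.571, 0.0, -3.032]
ft_force: [-0.3, 0.5, 5.2]
width: 0.0002
```

step_arm(
  steps=[
    [0,0.0005,0,0,0,0,1],
    [0,0.0005,0,0,0,0,1],
    [0,0.0005,0,0,0,0,1],
  ],
)

```text
time: 4.95
position: [0.4343, -0.0631, 0.1022]
tcp_rot: [-1.571, 0.0, -3.032]
ft_force: [-1.3, 0.6, 4.4]
width: 0.0
```

step_arm(
  steps=[
    [0,0.0005,0,0,0,0,1],
    [0,0.0003,0,0,0,0,1],
  ],
)

```text
time: 5.15
position: [0.4343, -0.0631, 0.1014]
tcp_rot: [-1.571, 0.0, -3.032]
ft_force: [-0.7, 0.2, 4.0]
width: -0.0001
```

step_arm(
  steps=[
    [0,0.0004,0,0,0,0,1],
    [0,0,0,0,0,0,1],
  ],
)

```text
time: 5.35
position: [0.4343, -0.0631, 0.101]
tcp_rot: [-1.571, 0.0, -3.032]
ft_force: [-0.2, 0.8, 3.8]
width: 0.0
```

step_arm(
  steps=[
    [0,0.0003,0,0,0,0,1],
    [0,0,0,0,0,0,1],
  ],
)

```text
time: 5.55
position: [0.4343, -0.0631, 0.101]
tcp_rot: [-1.571, 0.0, -3.032]
ft_force: [-2.0, 0.7, 7.6]
width: 0.0001
```

step_arm(
  steps=[
    [0,0.0003,0,0,0,0,1],
    [0,0,0,0,0,0,1],
  ],
)

```text
time: 5.75
position: [0.4344, -0.0631, 0.101]
tcp_rot: [-1.57, 0.0, -3.032]
ft_force: [-2.9, 0.9, 9.0]
width: -0.0003
```

step_arm(
  steps=[
    [0,-0.01,0,0,0,0,1],
    [0,-0.04,0,0,0,0,1],
    [0,-0.04,0,0,0,0,0],
    [0,-0.02,0,0,0,0,-1],
    [0.0002,0,-0.0275,0,0,0,-1],
    [0,0,-0.027,0,0,0,-1],
    [0,0,0,0,0,0,-1],
    [0,0,0,0,0,0,-1],
  ],
)

```text
time: 6.55
position: [0.428, -0.0087, 0.2105]
tcp_rot: [-1.571, -0.0, -3.031]
ft_force: [0.0, 0.3, 0.3]
width: 0.0846
```

```bash
python3 - <<'E'
from h import *
s=readout.observe();print(s["time"],s["position"],s["tcp_rot"],s["ft_force"],s["ft_torque"])
c=get_calibration("wrist");np.savez("w2.npz",**c)
im=snapshot("wrist");cv2.imwrite("pics/w2.png",im)
print(p("wrist",[[.4282,-.009,.157],s["position"],[*s["position"][:2],.157]],c))
E
```

```text
6.55 [ 0.42804735 -0.00869417  0.21045619] [-1.57050063e+00 -2.57677049e-05 -3.03083215e+00] [0.03787634 0.25165541 0.29321488] [ 0.01022542 -0.05313677 -0.05497175]
[[324.91985049 268.80701582]
 [324.66039263 320.0797838 ]
 [324.28540268 269.02440245]]
```

View pics/w2.png

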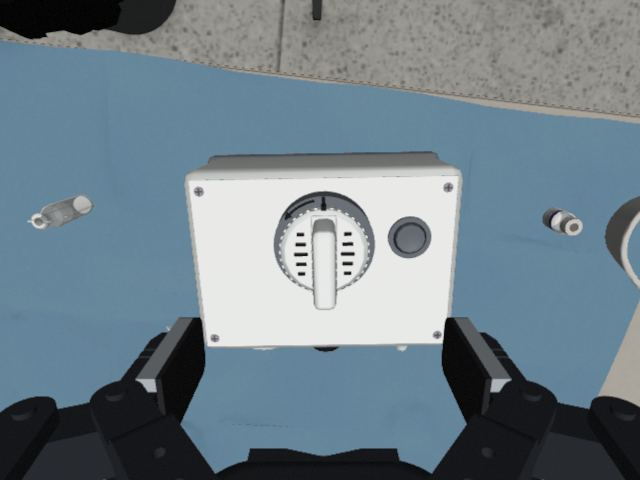

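step_arm(
  steps=[
    [0,0.03,0,0,0,0,-1],
    [0,0.03,0,0,0,0,-1],
    [0,0.014,0,0,0,0,-1],
    [0,0.004,0,0,0,0,-1],
    [0,0.0015,0,0,0,0,-1],
    [0,0,0,0,0,0,-1],
  ],
)

```text
time: 7.2
position: [0.4286, -0.0093, 0.132]
tcp_rot: [-1.57, 0.001, -3.032]
ft_force: [-0.6, -0.2, -0.5]
width: 0.0853
```

step_arm(
  steps=[
    [0,0,0,0,0,0,0.5],
    [0,0,0,0,0,0,0.5],
    [0,0,0,0,0,0,0.5],
    [0,0,0,0,0,0,1],
    [0,0,0,0,0,0,1],
    [0,0,0,0,0,0,1],
    [0,0,0,0,0,0,1],
  ],
  squeeze=25,
)

```text
time: 7.9
position: [0.4281, -0.009, 0.131]
tcp_rot: [-1.57, 0.0, -3.032]
ft_force: [-1.0, -0.1, 2.5]
width: 0.0116
```

```bash
python3 - <<'E'
from h import *
s=readout.observe();print(s["time"],s["position"],s["tcp_rot"],s["ft_force"],s["ft_torque"],s["width"],s["joints"])
E
```

```text
7.9 [ 0.42813671 -0.00899385  0.13102809] [-1.57047744e+00  1.63168373e-04 -3.03214001e+00] [-1.00897861 -0.11217452  2.47603568] [-0.09253237  0.0390867   0.00120102] 0.011607270050967886 [-3.28302275e-01 -4.40035934e-01 -5.73682686e-01  1.43686661e+00
 -2.19650965e-04  2.70383773e+00]
```

step_arm(
  steps=[
    [0,0,0,0,0,0,1],
    [0,0,0,0,-3,0,1],
    [0,0,0,0,-3,0,1],
    [0,0,0,0,-4,0,1],
  ],
  squeeze=35,
)

```text
time: 8.3
position: [0.4282, -0.0089, 0.131]
tcp_rot: [-1.571, 0.0, -2.855]
ft_force: [-0.6, -0.5, 2.2]
width: 0.0114
```

```bash
cat > s.py <<'E'
from h import *
np.set_printoptions(precision=4,suppress=True)
s=readout.observe()
for k in("time","position","tcp_rot","ft_force","ft_torque","width"):print(k,s[k])
print("yaw deg",np.degrees(s["tcp_rot"][2])%360, "turned",np.degrees(s["tcp_rot"][2]+3.032)%360, s["joints"][-1])
E
python3 s.py
```

```text
time 8.3
position [ 0.4282 -0.0089  0.131 ]
tcp_rot [-1.5708  0.0004 -2.8553]
ft_force [-0.5977 -0.4735  2.248 ]
ft_torque [ 0.1142  0.0535 -0.0447]
width 0.011377280886416376
yaw deg 196.4028837182093 turned 10.1236872018749 2.52705719480158
```

step_arm(
  steps=[
    [0,0,0,0,-4,0,1],
    [0,0,0,0,-4,0,1],
    [0,0,0,0,-4,0,1],
    [0,0,0,0,-4,0,1],
    [0,0,0,0,-4,0,1],
    [0,0,0,0,-4,0,1],
    [0,0,0,0,-3,0,1],
    [0,0,0,0,-2,0,1],
  ],
)

```text
time: 9.1
position: [0.4282, -0.0088, 0.131]
tcp_rot: [-1.571, 0.0, -2.349]
ft_force: [-0.2, -0.9, 1.6]
width: 0.0115
```

```bash
python3 s.py
```

```text
time 9.1
position [ 0.4282 -0.0088  0.131 ]
tcp_rot [-1.5707  0.0003 -2.3493]
ft_force [-0.174  -0.929   1.6399]
ft_torque [ 0.1334  0.1541 -0.0627]
width 0.011496808805390578
yaw deg 225.3922099295254 turned 39.11301341319099 2.0210907740193695
```

Now in 1° rows, checking torque every few degrees.

step_arm(
  steps=[
    [0,0,0,0,-1.5,0,1],
    [0,0,0,0,-1.5,0,1],
    [0,0,0,0,-1,0,1],
  ],
)

```text
time: 9.4
position: [0.4282, -0.0089, 0.131]
tcp_rot: [-1.571, 0.0, -2.28]
ft_force: [-0.8, -0.2, 4.0]
width: 0.0111
```

```bash
python3 s.py
```

```text
time 9.4
position [ 0.4282 -0.0089  0.131 ]
tcp_rot [-1.5706  0.0002 -2.2803]
ft_force [-0.8376 -0.1857  3.9588]
ft_torque [0.1625 0.0316 0.0243]
width 0.011063150578694952
yaw deg 229.34739563485041 turned 43.06819911851601 1.952042524725982
```

step_arm(
  steps=[
    [0,0,0,0,-1,0,1],
    [0,0,0,0,-1,0,1],
    [0,0,0,0,-1,0,1],
  ],
)

```text
time: 9.7
position: [0.4282, -0.009, 0.131]
tcp_rot: [-1.57, 0.0, -2.228]
ft_force: [-0.3, 0.7, 4.6]
width: 0.0111
```

```bash
python3 s.py
```

```text
time 9.7
position [ 0.4282 -0.009   0.131 ]
tcp_rot [-1.5705  0.0001 -2.228 ]
ft_force [-0.3108  0.6922  4.6129]
ft_torque [ 0.1852  0.0841 -0.0604]
width 0.011128659090519842
yaw deg 232.3445976816124 turned 46.065401165278 1.8996911775189569
```

step_arm(
  steps=[
    [0,0,0,0,-1,0,1],
    [0,0,0,0,-1,0,1],
    [0,0,0,0,-1,0,1],
  ],
)

```text
time: 10.0
position: [0.4281, -0.009, 0.1309]
tcp_rot: [-1.571, -0.0, -2.176]
ft_force: [-0.1, -0.2, 4.9]
width: 0.0112
```

```bash
python3 s.py|sed -n '4,7p'
```

```text
ft_force [-0.081  -0.2333  4.8603]
ft_torque [-0.0089  0.0362 -0.0212]
width 0.011208311023141989
yaw deg 235.3504085075545 turned 49.0712119912201 1.847188767415296
```

step_arm(
  steps=[
    [0,0,0,0,-1,0,1],
    [0,0,0,0,-1,0,1],
    [0,0,0,0,-1,0,1],
  ],
)

```text
time: 10.3
position: [0.4281, -0.009, 0.1309]
tcp_rot: [-1.571, -0.0, -2.123]
ft_force: [-0.2, 0.9, 3.9]
width: 0.0113
```

```bash
python3 s.py|sed -n '4,7p'
```

```text
ft_force [-0.2399  0.9074  3.9132]
ft_torque [ 0.1216 -0.0317 -0.0235]
width 0.011285376758359498
yaw deg 238.3534522890755 turned 52.074255772741125 1.794784180563641
```

step_arm(
  steps=[
    [0,0,0,0,-1,0,1],
    [0,0,0,0,-1,0,1],
    [0,0,0,0,-1,0,1],
  ],
)

```text
time: 10.6
position: [0.4281, -0.009, 0.1309]
tcp_rot: [-1.571, -0.0, -2.071]
ft_force: [0.2, 0.0, 4.7]
width: 0.0115
```

```bash
python3 s.py|sed -n '4,7p'
```

```text
ft_force [0.1858 0.0454 4.6722]
ft_torque [ 0.1024  0.0474 -0.0591]
width 0.011478887614123821
yaw deg 241.35416401583234 turned 55.07496749949792 1.7424221053314697
```

step_arm(
  steps=[
    [0,0,0,0,-1,0,1],
    [0,0,0,0,-1,0,1],
    [0,0,0,0,-1,0,1],
  ],
)

```text
time: 10.9
position: [0.4281, -0.0089, 0.1309]
tcp_rot: [-1.571, -0.0, -2.018]
ft_force: [-0.4, 0.3, 5.2]
width: 0.0115
```

```bash
python3 s.py|sed -n '4,7p'
```

```text
ft_force [-0.4329  0.2606  5.1595]
ft_torque [ 0.0981  0.0455 -0.0245]
width 0.011479391546219865
yaw deg 244.35539544076187 turned 58.07619892442749 1.6900459942911967
```

step_arm(
  steps=[
    [0,0,0,0,-1,0,1],
    [0,0,0,0,-1,0,1],
    [0,0,0,0,-1,0,1],
  ],
)

```text
time: 11.2
position: [0.428, -0.0089, 0.1309]
tcp_rot: [-1.571, -0.0, -1.966]
ft_force: [-1.0, 0.8, 4.5]
width: 0.0117
```

```bash
python3 s.py|sed -n '4,7p'
```

```text
ft_force [-1.0103  0.7758  4.4743]
ft_torque [ 0.1615  0.1463 -0.0431]
width 0.011673567260811058
yaw deg 247.35429450060087 turned 61.075097984266456 1.6377160243978282
```

step_arm(
  steps=[
    [0,0,0,0,-1,0,1],
    [0,0,0,0,-1,0,1],
    [0,0,0,0,-1,0,1],
  ],
)

```text
time: 11.5
position: [0.428, -0.0089, 0.1308]
tcp_rot: [-1.571, -0.0, -1.914]
ft_force: [-1.4, 1.5, 4.2]
width: 0.0115
```

```bash
python3 s.py|sed -n '4,7p'
```

```text
ft_force [-1.3714  1.5279  4.1812]
ft_torque [ 0.201   0.2607 -0.0694]
width 0.011462061053542487
yaw deg 250.3553295894459 turned 64.07613307311148 1.5853511609520425
```

step_arm(
  steps=[
    [0,0,0,0,-1,0,1],
    [0,0,0,0,-1,0,1],
    [0,0,0,0,-1,0,1],
  ],
)

```text
time: 11.8
position: [0.4279, -0.0089, 0.1308]
tcp_rot: [-1.571, -0.0, -1.861]
ft_force: [-1.1, 1.4, 4.0]
width: 0.0114
```

```bash
python3 s.py|sed -n '4,7p'
```

```text
ft_force [-1.0911  1.3814  4.0114]
ft_torque [ 0.2581  0.3976 -0.0231]
width 0.011447721552413
yaw deg 253.35488456124517 turned 67.07568804491079 1.5330065439008167
```

step_arm(
  steps=[
    [0,0,0,0,-1,0,1],
    [0,0,0,0,-1,0,1],
    [0,0,0,0,-1,0,1],
  ],
)

```text
time: 12.1
position: [0.4279, -0.0088, 0.1308]
tcp_rot: [-1.571, -0.0, -1.809]
ft_force: [-2.3, 1.4, 5.8]
width: 0.0117
```

```bash
python3 s.py|sed -n '4,7p'
```

```text
ft_force [-2.2775  1.4456  5.7591]
ft_torque [ 0.3475  0.5776 -0.07  ]
width 0.011669456639953904
yaw deg 256.35628190884177 turned 70.07708539250737 1.4806518517019658
```

step_arm(
  steps=[
    [0,0,0,0,-1,0,1],
    [0,0,0,0,-1,0,1],
  ],
)

```text
time: 12.3
position: [0.4279, -0.0089, 0.1308]
tcp_rot: [-1.571, -0.0, -1.774]
ft_force: [-2.4, 0.8, 4.6]
width: 0.0116
```

```bash
python3 s.py|sed -n '4,7p'
```

```text
ft_force [-2.3513  0.7517  4.6322]
ft_torque [ 0.3994  0.7144 -0.0659]
width 0.011562220588222026
yaw deg 258.3561892117917 turned 72.07699269545728 1.445713745708103
```

step_arm(
  steps=[
    [0,0,0,0,-1,0,1],
    [0,0,0,0,-1,0,1],
  ],
)

```text
time: 12.5
position: [0.4278, -0.0088, 0.1308]
tcp_rot: [-1.571, -0.0, -1.739]
ft_force: [-4.2, 2.3, 4.9]
width: 0.0115
```

```bash
python3 s.py|sed -n '4,7p'
```

```text
ft_force [-4.2233  2.3495  4.9073]
ft_torque [ 0.434   0.8771 -0.0332]
width 0.011469199783057306
yaw deg 260.3580010621309 turned 74.07880454579647 1.4107999716327926
```

step_arm(
  steps=[
    [-0.0002,0,-0.0006,0,0,0,1],
    [0,0,0,0,0,0,1],
  ],
)

```text
time: 12.7
position: [0.4278, -0.0088, 0.1309]
tcp_rot: [-1.57, -0.0, -1.741]
ft_force: [-1.2, -0.6, 3.2]
width: 0.0114
```

```bash
python3 s.py|sed -n '2,7p'
```

```text
position [ 0.4278 -0.0088  0.1309]
tcp_rot [-1.5701 -0.0003 -1.7407]
ft_force [-1.1967 -0.607   3.2492]
ft_torque [0.0774 0.2192 0.0223]
width 0.011399106633266633
yaw deg 260.26683292261515 turned 73.98763640628074 1.412561044006952
```

step_arm(
  steps=[
    [0,0,0,0,-1,0,1],
    [0,0,0,0,-1,0,1],
  ],
)

```text
time: 12.9
position: [0.4277, -0.0087, 0.131]
tcp_rot: [-1.57, -0.0, -1.704]
ft_force: [-2.1, 1.5, 4.7]
width: 0.0112
```

```bash
python3 s.py|sed -n '2,7p'
```

```text
position [ 0.4277 -0.0087  0.131 ]
tcp_rot [-1.5703 -0.0002 -1.7043]
ft_force [-2.0715  1.4742  4.7036]
ft_torque [0.1227 0.2824 0.0002]
width 0.011188283703352791
yaw deg 262.34835694126315 turned 76.06916042492875 1.3762190459342885
```

step_arm(
  steps=[
    [0,0,0,0,-1,0,1],
    [0,0,0,0,-1,0,1],
  ],
)

```text
time: 13.1
position: [0.4277, -0.0087, 0.131]
tcp_rot: [-1.57, -0.0, -1.669]
ft_force: [-1.6, 0.4, 3.9]
width: 0.0116
```

```bash
python3 s.py|sed -n '2,7p'
```

```text
position [ 0.4277 -0.0087  0.131 ]
tcp_rot [-1.5703 -0.0002 -1.6693]
ft_force [-1.5726  0.4002  3.8727]
ft_torque [ 0.0624  0.1846 -0.0735]
width 0.011583158922946417
yaw deg 264.3570802120723 turned 78.07788369573787 1.3412017972560901
```

step_arm(
  steps=[
    [0,0,0,0,-1,0,1],
    [0,0,0,0,-1,0,1],
  ],
)

```text
time: 13.3
position: [0.4276, -0.0086, 0.131]
tcp_rot: [-1.57, -0.0, -1.634]
ft_force: [0.7, 1.3, 5.3]
width: 0.0117
```

```bash
python3 s.py|sed -n '2,7p'; python3 -c "
from h import *
im=snapshot('scene');cv2.imwrite('pics/s3.png',cv2.resize(im[170:290,240:400],None,fx=4,fy=4,interpolation=cv2.INTER_CUBIC))"
```

```text
position [ 0.4276 -0.0086  0.131 ]
tcp_rot [-1.5705 -0.     -1.6343]
ft_force [0.679  1.3264 5.2712]
ft_torque [ 0.2678  0.1309 -0.1217]
width 0.011654753200130197
yaw deg 266.35946471702056 turned 80.08026820068618 1.306300790266992
```

View pics/s3.png

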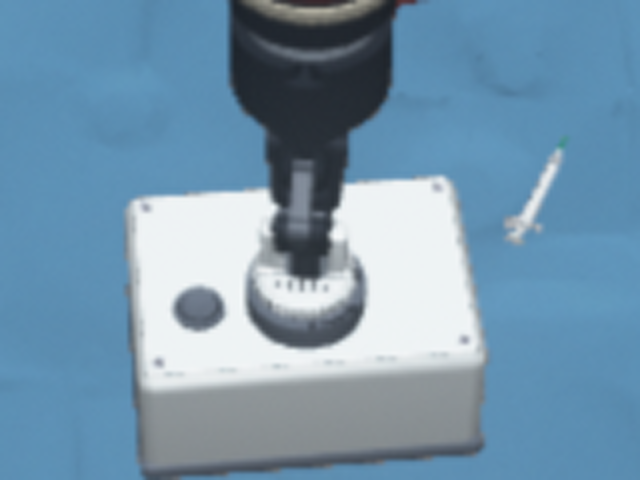

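The crop shows the bar turned with the jaws: its ends stick out left and right of the finger, and the button is down. Torque is starting to rise (-0.12 N m).

step_arm(
  steps=[
    [0,0,0,0,-0.7,0,1],
    [0,0,0,0,0,0,1],
  ],
)

```text
time: 13.55
position: [0.4276, -0.0085, 0.131]
tcp_rot: [-1.57, 0.0, -1.623]
ft_force: [-0.4, 1.7, 4.6]
width: 0.0113
```

```bash
python3 s.py|sed -n '2,7p'
```

```text
position [ 0.4276 -0.0085  0.131 ]
tcp_rot [-1.5705  0.0002 -1.6231]
ft_force [-0.4366  1.7129  4.6354]
ft_torque [ 0.3626 -0.0269 -0.0621]
width 0.011286420451656256
yaw deg 267.0028344138044 turned 80.72363789747001 1.2951435456892069
```

step_arm(
  steps=[
    [0,0,0,0,-0.7,0,1],
    [0,0,0,0,0,0,1],
  ],
)

```text
time: 13.75
position: [0.4276, -0.0084, 0.1309]
tcp_rot: [-1.57, 0.0, -1.611]
ft_force: [0.6, 2.8, 5.4]
width: 0.0113
```

```bash
python3 s.py|sed -n '2,7p'
```

```text
position [ 0.4276 -0.0084  0.1309]
tcp_rot [-1.5705  0.0004 -1.6108]
ft_force [0.6203 2.7697 5.4341]
ft_torque [ 0.6081 -0.0462 -0.1091]
width 0.011257216472431499
yaw deg 267.70665566098876 turned 81.42745914465439 1.2828956024990346
```

step_arm(
  steps=[
    [0,0,0,0,-0.7,0,1],
    [0,0,0,0,0,0,1],
  ],
)

```text
time: 13.95
position: [0.4276, -0.0084, 0.1309]
tcp_rot: [-1.57, 0.001, -1.599]
ft_force: [0.4, 2.7, 5.2]
width: 0.0114
```

```bash
python3 s.py|sed -n '2,7p'
```

```text
position [ 0.4276 -0.0084  0.1309]
tcp_rot [-1.5704  0.0006 -1.5988]
ft_force [0.4078 2.7197 5.1519]
ft_torque [ 0.684  -0.0644 -0.1783]
width 0.0113936188048906
yaw deg 268.39708024743976 turned 82.11788373110538 1.270857485547902
```

step_arm(
  steps=[
    [0,0,0,0,-0.7,0,1],
    [0,0,0,0,0,0,1],
  ],
)

```text
time: 14.15
position: [0.4276, -0.0084, 0.1309]
tcp_rot: [-1.57, 0.001, -1.587]
ft_force: [-0.1, 2.8, 5.1]
width: 0.0115
```

```bash
python3 s.py|sed -n '2,7p'
```

```text
position [ 0.4276 -0.0084  0.1309]
tcp_rot [-1.5704  0.0007 -1.5868]
ft_force [-0.1367  2.7658  5.1481]
ft_torque [ 0.7704 -0.0297 -0.3687]
width 0.011524447971794466
yaw deg 269.08360024848736 turned 82.80440373215298 1.258831764425624
```

step_arm(
  steps=[
    [0,0,0,0,1.2,0,1],
    [0,-0.0005,0,0,0,0,1],
    [0,-0.0005,0,0,0,0,1],
    [0,-0.0005,0,0,0,0,1],
    [0,0,0,0,0,0,1],
  ],
)

```text
time: 14.65
position: [0.4275, -0.0085, 0.1322]
tcp_rot: [-1.571, 0.0, -1.608]
ft_force: [2.6, 4.0, -0.9]
width: 0.0115
```

```bash
python3 s.py|sed -n '2,7p'
```

```text
position [ 0.4275 -0.0085  0.1322]
tcp_rot [-1.5708  0.0004 -1.6076]
ft_force [ 2.572   3.9552 -0.9083]
ft_torque [ 0.8256 -0.6355 -0.1218]
width 0.011502531205821964
yaw deg 267.8896437874421 turned 81.61044727110772 1.2796294829387342
```

step_arm(
  steps=[
    [0,-0.0005,0,0,0,0,1],
    [0,-0.0005,0,0,0,0,1],
    [0,-0.0005,0,0,0,0,1],
    [0,0,0,0,0,0,1],
  ],
)

```text
time: 15.05
position: [0.4272, -0.0085, 0.1335]
tcp_rot: [-1.572, 0.0, -1.608]
ft_force: [2.7, 4.0, -4.9]
width: 0.0116
```

```bash
python3 s.py|sed -n '2,7p'
```

```text
position [ 0.4272 -0.0085  0.1335]
tcp_rot [-1.5716  0.0004 -1.6079]
ft_force [ 2.7417  4.0265 -4.9127]
ft_torque [ 0.9929 -0.6589 -0.1256]
width 0.011635530667734468
yaw deg 267.87441062431463 turned 81.59521410798024 1.2798682550458775
```

step_arm(
  steps=[
    [-0.0006,0,0.0004,0,0,0,1],
    [0,0,0,0,0,0,1],
  ],
)

```text
time: 15.25
position: [0.4275, -0.0082, 0.1336]
tcp_rot: [-1.572, -0.001, -1.608]
ft_force: [0.1, 1.2, -4.9]
width: 0.0116
```

```bash
python3 s.py|sed -n '2,7p'
```

```text
position [ 0.4275 -0.0082  0.1336]
tcp_rot [-1.572  -0.0006 -1.6081]
ft_force [ 0.0585  1.2098 -4.9245]
ft_torque [ 0.309  -0.0313 -0.1249]
width 0.011575925396286223
yaw deg 267.86214288082255 turned 81.58294636448815 1.281666495576091
```

step_arm(
  steps=[
    [0,-0.0005,0,0,0,0,1],
    [0,-0.0005,0,0,0,0,1],
    [0,0,0,0,0,0,1],
  ],
)

```text
time: 15.55
position: [0.4277, -0.0082, 0.1349]
tcp_rot: [-1.571, -0.0, -1.608]
ft_force: [-2.3, 0.6, -3.6]
width: 0.0115
```

```bash
python3 s.py|sed -n '2,7p'
```

```text
position [ 0.4277 -0.0082  0.1349]
tcp_rot [-1.5714 -0.0004 -1.6081]
ft_force [-2.3275  0.6265 -3.5658]
ft_torque [ 0.1535  0.3088 -0.0897]
width 0.011518145153188273
yaw deg 267.86352680749076 turned 81.58433029115633 1.2815583836154054
```

step_arm(
  steps=[
    [0,-0.001,0,0,0,0,1],
    [0,-0.001,0,0,0,0,1],
    [0,-0.001,0,0,0,0,1],
  ],
)

```text
time: 15.85
position: [0.428, -0.0082, 0.138]
tcp_rot: [-1.571, -0.001, -1.608]
ft_force: [-0.8, -0.5, -3.6]
width: 0.0114
```

step_arm(
  steps=[
    [0,-0.001,0,0,0,0,1],
    [0,-0.0015,0,0,0,0,1],
    [0,-0.0015,0,0,0,0,1],
    [0,-0.0015,0,0,0,0,1],
  ],
)

```text
time: 16.25
position: [0.4281, -0.008, 0.1437]
tcp_rot: [-1.57, -0.0, -1.608]
ft_force: [-0.3, 0.1, -2.3]
width: 0.0114
```

step_arm(
  steps=[
    [0,-0.002,0,0,0,0,1],
    [0,-0.003,0,0,0,0,1],
    [0,-0.003,0,0,0,0,1],
    [0,-0.003,0,0,0,0,1],
    [0,-0.01,0,0,0,0,1],
    [0,-0.02,0,0,0,0,1],
    [0,-0.02,0,0,0,0,1],
    [0,-0.02,0,0,0,0,1],
    [0,0,0,0,0,0,1],
  ],
)

```text
time: 17.15
position: [0.4292, -0.0084, 0.2276]
tcp_rot: [-1.567, -0.001, -1.608]
ft_force: [0.1, 0.8, -1.3]
width: 0.0117
```

```bash
python3 s.py; python3 -c "
from h import *
im=snapshot('scene');cv2.imwrite('pics/s4.png',cv2.resize(im[130:300,90:420],None,fx=2.4,fy=2.4,interpolation=cv2.INTER_CUBIC))
cv2.imwrite('pics/t4.png',snapshot('top'))"
```

```text
time 17.15
position [ 0.4292 -0.0084  0.2276]
tcp_rot [-1.5665 -0.0013 -1.608 ]
ft_force [ 0.1259  0.7604 -1.3205]
ft_torque [ 0.0038 -0.0483 -0.0369]
width 0.01168265705101723
yaw deg 267.86943186868336 turned 81.59023535234897 1.2816105194329401
```

View pics/s4.png

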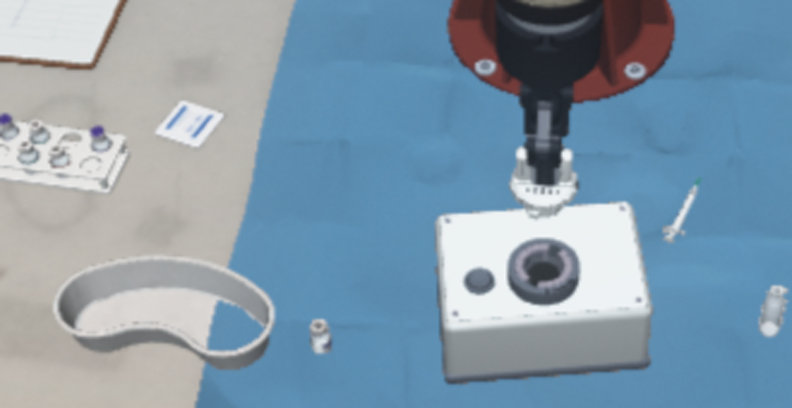

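The cartridge is out, upright, and the mount is empty. Now the dish: a zoomed crop of it.

```bash
python3 -c "
import cv2
im=cv2.imread('pics/t4.png');a=cv2.resize(im[220:285,405:507],None,fx=7,fy=7,interpolation=cv2.INTER_CUBIC);cv2.imwrite('pics/d.png',a)"
```

```text
(no output)
```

View pics/d.png

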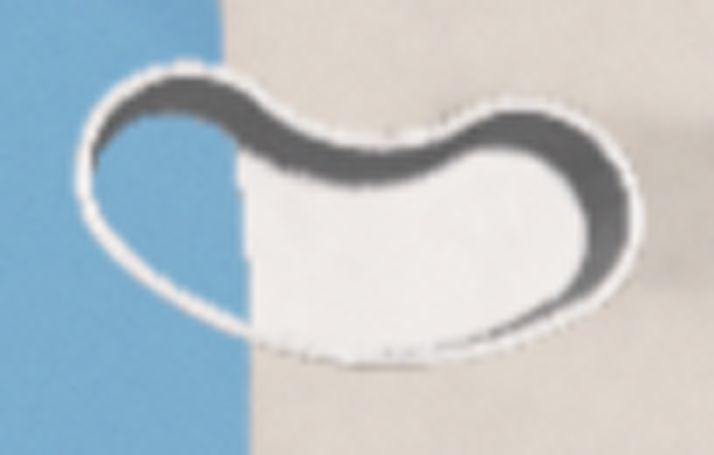

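```bash
python3 - <<'E'
from h import *
np.set_printoptions(precision=4,suppress=True)
uv=[(75,180),(85,130),(120,85),(185,60),(250,85),(380,145),(470,103),(515,97),(570,110),(625,160),(645,215),(630,265),(600,300),(530,340),(460,360),(390,367),(310,358),(230,335),(130,265),(90,220)]
W=np.array([w("top",(405+(u-3)/7,220+(v-3)/7),.04)[:2] for u,v in uv])
a,b=W[3],W[7]
for t in np.radians(np.arange(180,201,2)):
    X=np.array([np.cos(t),np.sin(t)]);Y=np.array([-X[1],X[0]])
    x=W@X;y=W@Y; ctr=X*(x.max()+x.min())/2+Y*(y.max()+y.min())/2
    print(np.degrees(t),"ext",np.ptp(x),np.ptp(y),"ctr",ctr,"x of lobes",x[3]-x.min(),x[7]-x.min())
E
```

```text
180.0 ext 0.11285594430770896 0.20006110598970278 ctr [ 0.4221 -0.3464] x of lobes 0.0 0.017574643904280873
182.0 ext 0.11499694453037329 0.19925516958519934 ctr [ 0.423  -0.3465] x of lobes 0.0 0.021614664405793904
184.0 ext 0.11710253239942592 0.19820647144946218 ctr [ 0.4239 -0.3466] x of lobes 0.0 0.025628350768212294
186.0 ext 0.11982459294764924 0.1969162892596304 ctr [ 0.4244 -0.3466] x of lobes 0.0 0.02961081293296447
188.0 ext 0.12240066568692937 0.19538619490396475 ctr [ 0.4249 -0.3466] x of lobes 0.0 0.033557198883353845
190.0 ext 0.12482761206944715 0.19361805256674475 ctr [ 0.4254 -0.3466] x of lobes 0.0 0.0374627005559941
192.00000000000003 ext 0.12710247523487794 0.19161401645704673 ctr [ 0.4259 -0.3465] x of lobes 0.0 0.04132255969869347
194.0 ext 0.1292658026809374 0.1893765281841724 ctr [ 0.4264 -0.3464] x of lobes 0.0 0.04513207366765237
196.0 ext 0.1321325668480975 0.18755180623837808 ctr [ 0.4265 -0.3467] x of lobes 0.0 0.04888660115691024
198.0 ext 0.1348383478360148 0.1860128040618323 ctr [ 0.4266 -0.3468] x of lobes 0.0 0.05258156785306212
200.0 ext 0.13768803336625962 0.18434213860340792 ctr [ 0.4268 -0.3468] x of lobes 0.0003081842989104966 0.05652065630726505
```

```bash
python3 - <<'E'
from h import *
np.set_printoptions(precision=4,suppress=True)
uv=[(75,180),(85,130),(120,85),(185,60),(250,85),(380,145),(470,103),(515,97),(570,110),(625,160),(645,215),(630,265),(600,300),(530,340),(460,360),(390,367),(310,358),(230,335),(130,265),(90,220)]
W=np.array([w("top",(405+(u-3)/7,220+(v-3)/7),.04)[:2] for u,v in uv])
for d in range(162,181,2):
    t=np.radians(d)
    X=np.array([np.cos(t),np.sin(t)]);Y=np.array([-X[1],X[0]])
    x=W@X;y=W@Y; ctr=X*(x.max()+x.min())/2+Y*(y.max()+y.min())/2
    print(d,"ext",np.ptp(x),np.ptp(y),"ctr",ctr,"lobes",x[3]-x.min(),x[7]-x.min(),"concave",x[5]-x.min(),"mid +8",ctr+.008*X)
s=readout.observe()
print(s["position"])
# floor sanity: inner floor edges (z=.005)
for u,v in [(365,185),(170,112),(500,148),(585,240)]: print(w("top",(405+(u-3)/7,220+(v-3)/7),.005))
E
```

```text
162 ext 0.11227676978952311 0.1973100568607809 ctr [ 0.4222 -0.3445] lobes 0.01990118024631493 0.0007485716067192616 concave 0.030999788653691907 mid +8 [ 0.4146 -0.342 ]
164 ext 0.1098296974742316 0.19804862142201113 ctr [ 0.4211 -0.3446] lobes 0.015156147908615747 5.721076158760052e-05 concave 0.02882018195143843 mid +8 [ 0.4134 -0.3424]
166 ext 0.10788303437658003 0.19886034408754308 ctr [ 0.4203 -0.3448] lobes 0.01102686992535995 0.0 concave 0.02723968208293026 mid +8 [ 0.4125 -0.3429]
168 ext 0.10586214318123566 0.199764565190912 ctr [ 0.4195 -0.3449] lobes 0.006941368161246797 0.0 concave 0.025683205619342897 mid +8 [ 0.4117 -0.3432]
170 ext 0.10371227527123811 0.2004254039429681 ctr [ 0.4188 -0.345 ] lobes 0.002847409409264978 0.0 concave 0.02409543812590298 mid +8 [ 0.4109 -0.3436]
172 ext 0.10294554466833017 0.2008420552134864 ctr [ 0.4186 -0.3453] lobes 0.0 0.001250018472472303 concave 0.02372833252519657 mid +8 [ 0.4107 -0.3441]
174 ext 0.10561922626754217 0.20101401137707406 ctr [ 0.4194 -0.3456] lobes 0.0 0.005345923399251329 concave 0.02617972701564264 mid +8 [ 0.4115 -0.3448]
176 ext 0.10816422710894186 0.20094106293163352 ctr [ 0.4203 -0.3459] lobes 0.0 0.009435315141844758 concave 0.028599225541397932 mid +8 [ 0.4123 -0.3454]
178 ext 0.11057744650103124 0.2006232987536088 ctr [ 0.4212 -0.3462] lobes 0.0 0.013513211406336822 concave 0.030983880316204027 mid +8 [ 0.4132 -0.3459]
180 ext 0.11285594430770896 0.20006110598970278 ctr [ 0.4221 -0.3464] lobes 0.0 0.017574643904280873 concave 0.03333078600554573 mid +8 [ 0.4141 -0.3464]
[ 0.4282 -0.0081  0.2245]
[ 0.4382 -0.357   0.005 ]
[ 0.4677 -0.2885  0.005 ]
[ 0.4501 -0.4072  0.005 ]
[ 0.4151 -0.4347  0.005 ]
```

step_arm(
  steps=[
    [0.02,0,-0.0005,0,0,0,1],
    [0.04,0,-0.0006,0,0,0,1],
    [0.04,0,-0.0006,0,0,0,1],
    [0.04,0,-0.0006,0,0,0,1],
    [0.04,0,-0.0006,0,0,0,1],
    [0.04,0,-0.0006,0,0,0,1],
    [0.04,0,-0.0006,0,0,0,1],
    [0.04,0,-0.0006,0,0,0,1],
    [0.03,0,-0.0005,0,0,0,1],
    [0.0063,0,0,0,0,0,1],
  ],
)

```text
time: 18.25
position: [0.4091, -0.3462, 0.2224]
tcp_rot: [-1.572, 0.001, -1.611]
ft_force: [-0.6, 0.3, -1.7]
width: 0.0115
```

step_arm(
  steps=[
    [0,0,0,0,-8.4,0,1],
    [0,0,0,0,-8.4,0,1],
    [0,0,0,0,-8.4,0,1],
    [0,0,0,0,-8.4,0,1],
    [0,0,0,0,-8.4,0,1],
    [0,0,0,0,-8.4,0,1],
    [0,0,0,0,-8.4,0,1],
    [0,0,0,0,-8.4,0,1],
    [0,0,0,0,-8.4,0,1],
    [0,0,0,0,-8.0,0,1],
  ],
)

```text
time: 19.25
position: [0.4101, -0.3428, 0.2234]
tcp_rot: [-1.57, 0.001, -0.142]
ft_force: [-0.3, 0.2, -1.3]
width: 0.0115
```

step_arm(
  steps=[
    [0,0,0,0,0,0,1],
    [0,0,0,0,0,0,1],
  ],
)

```text
time: 19.45
position: [0.4102, -0.3432, 0.2238]
tcp_rot: [-1.57, 0.001, -0.153]
ft_force: [-0.1, -0.4, -1.1]
width: 0.0114
```

```bash
python3 s.py; python3 -c "
from h import *
cv2.imwrite('pics/w5.png',snapshot('wrist'))
print(p('wrist',[[.4187,-.3452,.005],[.4108,-.344,.005]]))"
```

```text
time 19.45
position [ 0.4102 -0.3432  0.2238]
tcp_rot [-1.5701  0.0006 -0.1526]
ft_force [-0.0954 -0.4036 -1.0758]
ft_torque [-0.033  -0.009   0.0442]
width 0.011390962814873399
yaw deg 351.2577988454856 turned 164.97860232915116 -0.7889658294907087
[[321.81355629 212.19633016]
 [321.79097946 203.4256003 ]]
```

View pics/w5.png

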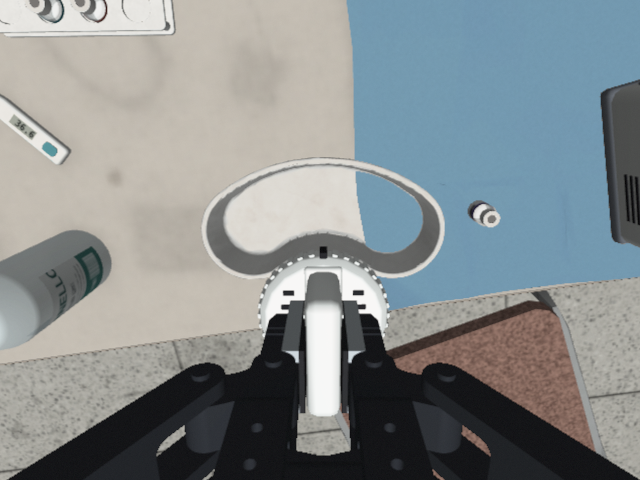

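step_arm(
  steps=[
    [0.0005,0.03,0,0,0,0,1],
    [0,0.03,0,0,0,0,1],
    [0,0.03,0,0,0,0,1],
    [0,0.03,0,0,0,0,1],
    [0,0.02,0,0,0,0,1],
    [0,0.01,0,0,0,0,1],
    [0,0.007,0,0,0,0,1],
    [0,0.004,0,0,0,0,1],
    [0,0,0,0,0,0,1],
    [0,0,0,0,0,0,1],
  ],
)

```text
time: 20.5
position: [0.4111, -0.3445, 0.0643]
tcp_rot: [-1.572, -0.001, -0.149]
ft_force: [-0.0, -0.5, -1.3]
width: 0.0116
```

step_arm(
  steps=[
    [0,0.003,0,0,0,0,1],
    [0,0.003,0,0,0,0,1],
    [0,0.003,0,0,0,0,1],
    [0,0.003,0,0,0,0,1],
    [0,0.002,0,0,0,0,1],
    [0,0,0,0,0,0,1],
  ],
)

```text
time: 21.1
position: [0.4106, -0.3438, 0.049]
tcp_rot: [-1.57, 0.0, -0.149]
ft_force: [0.1, 0.2, -1.3]
width: 0.0115
```

step_arm(
  steps=[
    [0,0.002,0,0,0,0,1],
    [0,0.002,0,0,0,0,1],
    [0,0.002,0,0,0,0,1],
    [0,0.001,0,0,0,0,1],
    [0,0,0,0,0,0,1],
  ],
)

```text
time: 21.6
position: [0.4106, -0.3439, 0.0422]
tcp_rot: [-1.571, 0.0, -0.149]
ft_force: [-0.2, -0.6, -1.0]
width: 0.0113
```

step_arm(
  steps=[
    [0,0.0008,0,0,0,0,1],
    [0,0.0008,0,0,0,0,1],
    [0,0,0,0,0,0,1],
  ],
)

```text
time: 21.9
position: [0.4107, -0.344, 0.0408]
tcp_rot: [-1.571, 0.0, -0.149]
ft_force: [0.0, 0.5, -1.3]
width: 0.0114
```

step_arm(
  steps=[
    [0,0.0008,0,0,0,0,1],
    [0,0,0,0,0,0,1],
  ],
)

```text
time: 22.1
position: [0.4107, -0.344, 0.0399]
tcp_rot: [-1.571, 0.0, -0.149]
ft_force: [0.9, 0.6, -0.9]
width: 0.0114
```

step_arm(
  steps=[
    [0,0.0006,0,0,0,0,1],
    [0,0.0006,0,0,0,0,1],
    [0,0,0,0,0,0,1],
  ],
)

```text
time: 22.4
position: [0.4107, -0.344, 0.0387]
tcp_rot: [-1.571, 0.0, -0.149]
ft_force: [0.0, 0.0, -2.6]
width: 0.0114
```

step_arm(
  steps=[
    [0,0.0005,0,0,0,0,1],
    [0,0,0,0,0,0,1],
  ],
)

```text
time: 22.6
position: [0.4107, -0.344, 0.0383]
tcp_rot: [-1.571, -0.0, -0.149]
ft_force: [-0.4, -0.5, -1.3]
width: 0.0115
```

step_arm(
  steps=[
    [0,0.0005,0,0,0,0,1],
    [0,0,0,0,0,0,1],
  ],
)

```text
time: 22.8
position: [0.4107, -0.344, 0.0377]
tcp_rot: [-1.571, 0.0, -0.149]
ft_force: [-0.6, 0.5, -0.9]
width: 0.0118
```

step_arm(
  steps=[
    [0,0.0005,0,0,0,0,1],
    [0,0.0003,0,0,0,0,1],
    [0,0,0,0,0,0,1],
  ],
)

```text
time: 23.1
position: [0.4108, -0.3441, 0.0371]
tcp_rot: [-1.571, -0.0, -0.149]
ft_force: [0.4, -0.4, -1.5]
width: 0.0116
```

step_arm(
  steps=[
    [0,0.0005,0,0,0,0,1],
    [0,0,0,0,0,0,1],
  ],
)

```text
time: 23.3
position: [0.4108, -0.3441, 0.0369]
tcp_rot: [-1.571, -0.0, -0.149]
ft_force: [-0.1, 1.5, 3.5]
width: 0.0113
```

step_arm(
  steps=[
    [0,0.0005,0,0,0,0,1],
    [0,0,0,0,0,0,1],
  ],
)

```text
time: 23.5
position: [0.4109, -0.3442, 0.0368]
tcp_rot: [-1.571, -0.0, -0.149]
ft_force: [-1.5, 1.5, 7.0]
width: 0.0116
```

step_arm(
  steps=[
    [0,-0.0005,0,0,0,0,1],
    [0,0,0,0,0,0,0.6],
    [0,0,0,0,0,0,0.3],
    [0,0,0,0,0,0,0.3],
    [0,0,0,0,0,0,0.3],
    [0,0,0,0,0,0,0.3],
  ],
)

```text
time: 24.1
position: [0.4107, -0.344, 0.0364]
tcp_rot: [-1.571, 0.0, -0.149]
ft_force: [1.1, 0.2, 0.2]
width: 0.0297
```

step_arm(
  steps=[
    [0,-0.003,0,0,0,0,0.3],
    [0,-0.01,0,0,0,0,0.3],
    [0,-0.02,0,0,0,0,0.3],
    [0,-0.03,0,0,0,0,0.3],
    [0,-0.04,0,0,0,0,0.3],
    [0,-0.04,0,0,0,0,0.3],
    [0,-0.03,0,0,0,0,0.3],
    [0,0,0,0,0,0,0.3],
    [0,0,0,0,0,0,0.3],
  ],
)

```text
time: 25.0
position: [0.4111, -0.3445, 0.2107]
tcp_rot: [-1.572, -0.002, -0.149]
ft_force: [0.4, -0.2, -0.2]
width: 0.0298
```

```bash
python3 s.py; python3 -c "
from h import *
a=snapshot('scene')[130:300,90:420];b=snapshot('wrist')
a=cv2.resize(a,(640,330));b=cv2.resize(b[100:450],(480,262))
o=np.zeros((600,640,3),np.uint8);o[:330]=a;o[335:597,:480]=b
cv2.imwrite('pics/f.png',o)"
```

```text
time 25.0
position [ 0.4111 -0.3445  0.2107]
tcp_rot [-1.5724 -0.0015 -0.1489]
ft_force [ 0.4174 -0.2107 -0.2192]
ft_torque [ 0.0358  0.0055 -0.0117]
width 0.029818014098562978
yaw deg 351.470828096459 turned 165.1916315801246 -0.7926371492096375
```

View pics/f.png

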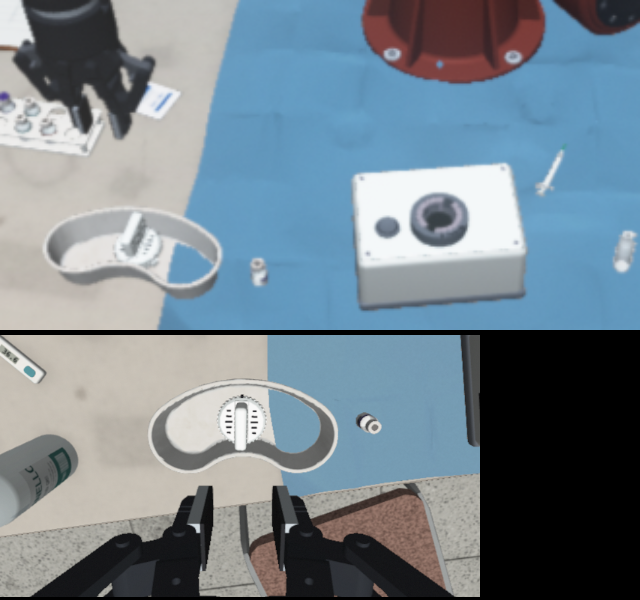

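The cartridge stands upright in the middle of the dish, the vial and ampoule are where they were, and the gripper is clear.

```bash
python3 -c "
from cell import ticket
print(ticket.hand_in())"
```

```text
the job is handed in; nothing more can be done
None
```

The cartridge is off the suction unit and standing upright in the kidney dish, spigot down, let go of. I handed the job in at 25 s; it gives no verdict.

- **Button:** it met its bottom stop at z = 0.101 m, exactly where the dimensions put it. My last push read 9 N there.
- **Turn:** the cartridge came up against its stop at about 82° anticlockwise. The torque rose from about 0.05 to 0.37 N m, so I backed off 1.2° before lifting. Side forces built up to about 5 N during the turn and again early in the lift, and I eased them both times with a small sideways shift.
- **Lift:** the pull needed never read above 5 N, and it fell to the cartridge's weight (about 1.2 N) once it was free.
- **Setting down:** it touched the dish floor at about 8 N. I eased back 0.5 mm, opened the jaws and rose clear.
- **Last checks:** the final picture shows the cartridge upright in the middle of the dish, and the dish flat. The vial and ampoule look unmoved, and nothing touches the robot (wrist force near zero). The pouch was outside that picture, but the arm never went near it.
- **Small disagreement:** the cartridge met the dish floor with the tool about 1 mm lower than I expected. I put that down to the cartridge shifting slightly in the grip or to calibration.

I viewed 11 pictures, one over the budget of 10.

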